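# Crack the seal of the lacquer-curing box

## Robot

A 6-joint arm with a two-finger parallel gripper is mounted at the origin on the work surface. World frame = base frame: x ahead of the robot, y to its left, z up, the work surface at z = 0. Lengths are in m, angles in rad, forces in N, time in s.
With the tool pointing down it reaches from about 0.35 to 0.975 m from the base axis. Payload 7.1 kg.
Tool frame: the origin (TCP) lies on the mounting face of the last link; the fingertips stand 182 mm ahead of it and the grasp point (between the pads) lies 163 mm ahead of it; z points along the fingers, y is the line along which they close (so a half turn about z gives the same grasp; the last joint's range is limited). The gripper opens to 88 mm and grips with 3 to 60 N. Pads are 20 mm wide; open, the fingers measure 115 mm over their backs; the gripper's body (75 mm by 178 mm) begins 61 mm behind the grasp point.
Start: joints at [-1.246, 0.423, 1.63, -0, 1.089, -0.019], TCP at [0.211, -0.588, 0.405] pointing down, gripper open.
Joint ranges: [-3, 3], [-0.9, 2.11], [0.09, 2.58], [-1.31, 4.45], [0.11, 2.69], [-2.54, 2.54]. Speed limits (rad/s): [2.39, 2.39, 3.01, 3.14, 3.14, 3.14].

## Interface

Orientations are given as a rotation vector (axis times angle).
In Python, from station import sensors, imaging, env gives the robot as it stands.
- The arm moves only by the tool drive_tool, never from a script. Its argument "steps" is a list of rows, each an object of numbers: "tx", "ty", "tz": the shift along the tool's x, y, z normalised to -1 to 1, where 1 is 50 cm; "ax", "ay", "az": the turn, a rotation vector about the tool's x, y, z normalised to -1 to 1, where 1 is pi rad; "hand": the closure, from 0 (fully open) to 1 (shut). In form: [{"tx": .., "ty": .., "tz": .., "ax": .., "ay": .., "az": .., "hand": ..}, ...]. A call has 1 to 20 rows; each row shifts and turns the commanded pose from where the row before left it, along the tool's axes as they then stand; what a row does not reach is not made up. A row lasts 1/8 s, in which the tool goes at most 62.5 mm and 10.7 degrees, less where a joint would pass 70% of its speed; a pose out of reach is approached as far as the arm can. A call with a number of a shift or a turn outside -1 to 1 is refused whole. A call with a gripper value outside its range is refused whole. The fingers move at their own pace and stop on an object; "newtons" is the grip in N (left out, the last holds). Time passes only in rows, so rows that do not move let the fingers close. It gives the time, the measured TCP pose, the force, the opening and the grip force at its end, in the units of the state.
- sensors.get_state(): the state, without advancing time (a new reading comes with each control period).
- imaging.snapshot(name): name is "scene" or "top"; returns a dict with "img" (384x512x3 uint8, red, green, blue), "fx", "fy", "cx", "cy" (pixels), "distortion" ([k1, k2, p1, p2, k3] as OpenCV has them; the pictures are not rectified), "T" (4x4, takes a point from camera to world coordinates). Camera axes: x right, y up, looking along -z (the intrinsics and any distortion apply to the point x, -y, -z); pixel columns grow to the right and rows downward; lengths in m; the calibration is good to about 2 mm. A picture is of the moment at which its call begins. There is no depth.
- env.close_job(): hands the job in; it is judged then, once.
The state is a dict: "time": time; "joints": joint angles; "qvel": joint speeds; "tau": joint torques, N m; "ee_pos": TCP position; "tcp_rot": TCP orientation; "ft_force": force on the tool from outside, world axes, zero at the start; "torque": the same for the moment, N m; "width": opening from 0.0 (shut) to 1.0 (fully open); "finger_force": force on a finger pad.
Only numpy, scipy, OpenCV 4.12 (cv2) and the standard library are available. Lean on these libraries where they do the work, as an engineer would, in place of code of your own. Each camera call takes 0.05 s, during which the arm holds its last target. There are 200 camera calls.

## Task

Fresh lacquer is curing in the clamped wooden box: loosen its three wing bolts anticlockwise, in any order, each all the way to its end stop, and then pull the lid up by its bar handle until the sticky seal lets go. Ease the lid to about 25 mm open at its front edge so that the box can breathe, at no moment wider than 55 mm, and finish while still holding the handle with the lid standing still at that gap. Leave everything else on the bench where it is.

Things in the scene. Friction and masses are not known exactly. Their poses are not given: they have to be found in the camera images.
- box: dark wooden lacquer-curing box, fixed to the bench: 200 mm (its x) by 220 mm (its y), 110 mm high to the rim, 125 mm with the lid. Origin: centre of its underside; its -x side is the front with one lug and wing bolt, its +x side carries the lid's hinge, its +y and -y sides carry one lug and wing bolt each.
- lid (a joint): lid angle, rad: 0 shut, grows as the front edge rises; 0.12 is a front gap of 25 mm. Lid 205 x 220 x 14 mm, about 0.55 kg (varies). Stuck by a tacky seal: lifting at the handle takes 15 to 20 N at the peak, within the first 2 mm, then the pull dies away over about 8 mm to little more than the lid's weight (5 to 8 N at the handle in all). Let go, it falls shut.
- lid_hinge (a point): a point on the lid's hinge axis, at the middle of the box's rear rim, 110 mm above the bench; the axis runs along the box's y. Its frame turns with the lid.
- lid_edge (a point): middle of the lid's lower front edge, 205 mm from the hinge axis, 111 mm above the bench when shut
- lid_handle: pale wooden bar handle on the lid, round, free to roll about its own axis, 14 mm thick and 114 mm over its ends, along its own y (the box's width); origin: middle of the bar, 36 mm above the lid's top face, 161 mm above the bench when shut; 150 mm from the hinge axis towards the front and 51 mm above it. Posts stand under it 44 mm either side of the middle.
- knob_left (a joint): turn of the wing bolt on the box's left (+y) side, rad: from near 0 (tight, dog over the lid) up to the end stop at 1.35 (fully loosened); grows anticlockwise seen from above; captive, does not rise; stiff turning, about 0.06 N m, stays where it is left
- knob_left_grip (a point): on the axis of the left (+y) side wing bolt, 154 mm above the bench. The wing is an upright bar 44 mm long, 14 mm thick, 132 to 164 mm up; the point's x axis lies along it, turns with it, and points the way the dog points (a steel finger 14 mm wide, reaching 35 mm from the axis, 126 to 132 mm up). At joint 0 the dog points over the lid's edge, 25 mm away.
- knob_front (a joint): turn of the wing bolt on the box's front (-x) side, rad: from near 0 (tight, dog over the lid) up to the end stop at 1.35 (fully loosened); grows anticlockwise seen from above; captive, does not rise; stiff turning, about 0.06 N m, stays where it is left
- knob_front_grip (a point): on the axis of the front (-x) side wing bolt, 154 mm above the bench. The wing is an upright bar 44 mm long, 14 mm thick, 132 to 164 mm up; the point's x axis lies along it, turns with it, and points the way the dog points (a steel finger 14 mm wide, reaching 35 mm from the axis, 126 to 132 mm up). At joint 0 the dog points over the lid's edge, 25 mm away.
- knob_right (a joint): turn of the wing bolt on the box's right (-y) side, rad: from near 0 (tight, dog over the lid) up to the end stop at 1.35 (fully loosened); grows anticlockwise seen from above; captive, does not rise; stiff turning, about 0.06 N m, stays where it is left
- knob_right_grip (a point): on the axis of the right (-y) side wing bolt, 154 mm above the bench. The wing is an upright bar 44 mm long, 14 mm thick, 132 to 164 mm up; the point's x axis lies along it, turns with it, and points the way the dog points (a steel finger 14 mm wide, reaching 35 mm from the axis, 126 to 132 mm up). At joint 0 the dog points over the lid's edge, 25 mm away.
- duck: red-lacquered duck body, 106 mm long, 78 mm high, on the bench off the front left corner of the box; a bystander. Origin: underside, about its middle
- mallet_a: round beech mallet lying down, 240 mm long, head 60 mm thick (60 mm high), off the front right corner of the box; a bystander. Origin: underside, about its middle
- mallet_b: second beech mallet, the same shape, on the left of the bench; a bystander. Origin: underside, about its middle
- head: half-carved fig-wood farmer head on a square foot, 100 mm wide, 138 mm high, on the left of the bench; a bystander. Origin: underside, about its middle
- rasp: coarse steel rasp with a wooden grip, lying, 290 mm long, 24 mm high, on the right of the bench; a bystander. Origin: underside, about its middle
- gouge: carving gouge lying in front of the box, 240 mm long, 26 mm high; a bystander. Origin: underside, about its middle
- brush_cup: white cup, 64 mm wide, 75 mm high, standing on the right of the bench; a bystander. Origin: underside, about its middle

How it is judged:
On the way, in this order (a step that is already met when the one before it is completed fails the run):
1. all three wing bolts are loosened to their end stops while the lid is still shut (value of joint each of knob_left, knob_front, knob_right above 1.25 rad and value of joint lid below 0.02 rad), for 0.1 s.
2. the lid is pulled free of its seal by the handle (value of joint each of knob_left, knob_front, knob_right above 1.25 rad and value of joint lid above 0.05 rad and contact force between the fingers and lid_handle above 0.5 N), for 0.1 s.
At the end, for the whole second after the job is handed in: the fingers hold the lid by its handle (over 1 N) with the lid still (under 0.05 rad/s) at 0.075 to 0.18 rad, a front gap of about 15 to 37 mm, and all three wing bolts are within 0.1 rad of their end stops (over 1.25 rad) (value of joint each of knob_left, knob_front, knob_right above 1.25 rad and value of joint lid between 0.075 and 0.18 rad and velocity of joint lid between -0.05 and 0.05 rad/s and contact force between the fingers and lid_handle above 1 N); the arm keeps its last pose, push and grip.
It fails at once if the lid was thrown wider than 55 mm at the front edge (0.27 rad) (value of joint lid above 0.27 rad).
It fails at once if a bystander on the bench was shifted by more than 30 mm (distance of any of duck, mallet_a, mallet_b, head, rasp, gouge, brush_cup from where it was at the start of the episode above 0.03 m).
It also fails if it takes over 67 s, if anything falls off the work surface, if the arm or the gripper's body presses on something with over 40 N, if the wrist force passes 120 N, or if a joint passes its speed limit or range.

## Working session

There is one attempt and no reset: what is moved stays moved. The work goes in short steps, Python scripts to look and compute and a tool call to move; the robot and the scene stay as the last step left them, time stands still between calls to the robot, and variables do not carry over. Pictures are saved under pics/ and viewed, at most 10 in all, crops included, and the job is handed in when it is done.

Besides the shell and the picture viewer there is one more tool, called after "Call:" in YAML: its name, and indented under it one key for each argument. drive_tool: Moves the arm, as the interface text tells. Scaled input: -1 to 1 covers 50 cm each way for a shift and pi rad each way for a turn. Its arguments: {"type":"object","properties":{"steps":{"type":"array","items":{"type":"object","properties":{"tx":{"type":"number","minimum":-1,"maximum":1},"ty":{"type":"number","minimum":-1,"maximum":1},"tz":{"type":"number","minimum":-1,"maximum":1},"ax":{"type":"number","minimum":-1,"maximum":1},"ay":{"type":"number","minimum":-1,"maximum":1},"az":{"type":"number","minimum":-1,"maximum":1},"hand":{"type":"number"}}}},"newtons":{"type":"number"}},"required":["steps"]}

```bash
mkdir -p pics; ls
python3 - <<'E'
from station import sensors, imaging
import cv2,numpy as np,pickle
s=sensors.get_state();print(s)
for n in("scene","top"):
    d=imaging.snapshot(n);pickle.dump(d,open(f"pics/{n}0.pkl","wb"))
    print(n,d["fx"],d["cx"],d["cy"],d["distortion"],np.round(d["T"],3).tolist())
    cv2.imwrite(f"pics/{n}0.png",cv2.resize(d["img"][:,:,::-1],(768,576),interpolation=cv2.INTER_CUBIC))
E
```

```text
pics
{'time': 0.0, 'joints': array([-1.24600877e+00,  4.23808033e-01,  1.63071812e+00, -2.74706882e-05,
        1.08860291e+00, -1.90193304e-02]), 'qvel': array([-2.64571941e-04, -1.74239616e-03,  2.24443753e-03,  1.91969843e-06,
        3.01459338e-03,  4.52038438e-04]), 'tau': array([ 1.42921774e-03, -5.44613814e+01, -2.73667556e+01,  6.41629030e-02,
        2.29208276e-02, -1.33337062e-04]), 'ee_pos': array([ 0.21058678, -0.58814076,  0.40391093]), 'tcp_rot': array([-3.09379266e+00, -5.37155311e-01,  4.05106463e-04]), 'ft_force': array([-1.03623967, -0.14882576, -0.46094054]), 'torque': array([ 0.00470593,  0.06914187, -0.00270395]), 'finger_force': 0.0, 'width': 0.9950917420830041}
scene 375.688848516206 259.3804869259658 194.56412658007537 [-0.12194292  0.          0.          0.          0.        ] [[0.54, -0.697, 0.472, 1.065], [0.842, 0.446, -0.303, -0.37], [0.001, 0.561, 0.828, 1.073], [0.0, 0.0, 0.0, 1.0]]
top 482.4691155976008 258.29757783489845 192.84949761026797 [-0.15206061  0.          0.          0.          0.        ] [[-0.013, 0.999, -0.053, 0.418], [-1.0, -0.011, 0.025, -0.012], [0.024, 0.053, 0.998, 1.773], [0.0, 0.0, 0.0, 1.0]]
```

View pics/top0.png

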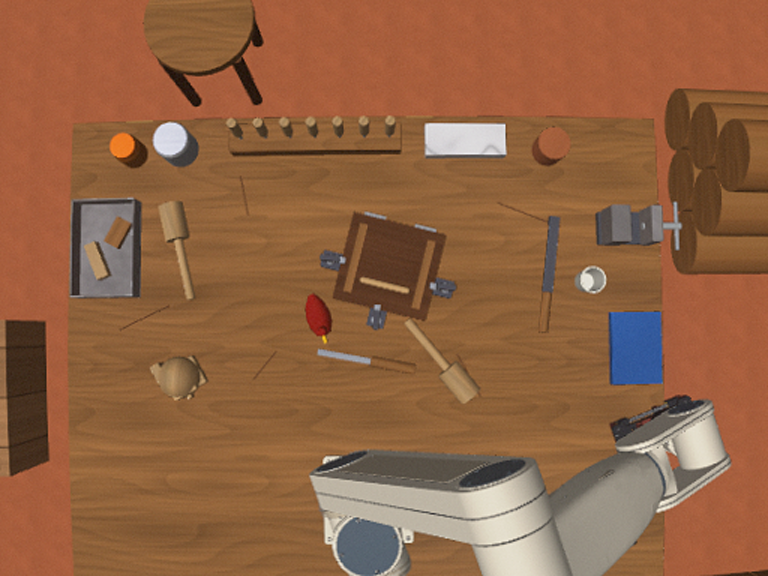

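View pics/scene0.png

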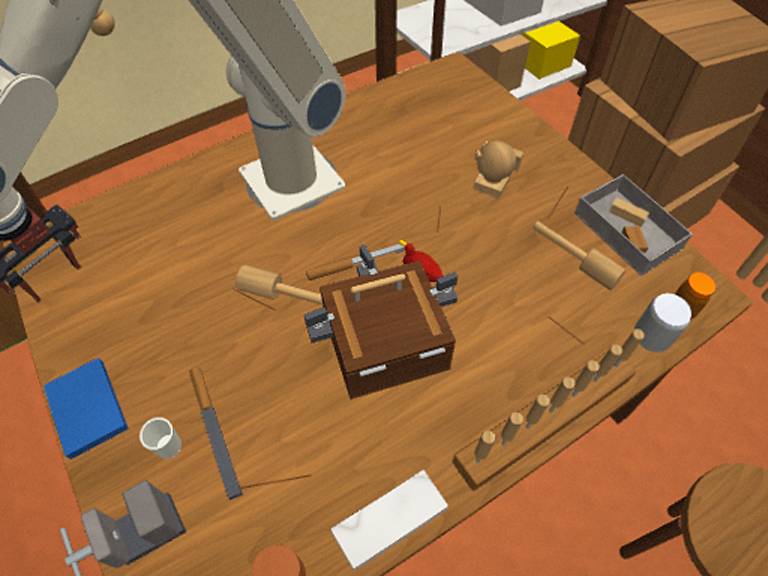

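The top view (768 px wide) shows the lid handle from about (360,280) to (408,291). The left, front and right wing bolts are at about (332,260), (377,316) and (442,288). The duck, gouge and mallet_a lie close to the front of the box. Next I'll measure these points.

```bash
cat > h.py <<'E'
import numpy as np,cv2,pickle
def K(d): return np.array([[d["fx"],0,d["cx"]],[0,d["fy"],d["cy"]],[0,0,1.]])
def ray(d,p):
    u=cv2.undistortPoints(np.array([[p]],float),K(d),np.array(d["distortion"],float))[0,0]
    T=np.array(d["T"]);return T[:3,3],T[:3,:3]@np.array([u[0],-u[1],-1.])
def onz(d,p,z):
    o,r=ray(d,p);return o+r*(z-o[2])/r[2]
def px(d,P):
    T=np.array(d["T"]);q=T[:3,:3].T@(np.array(P)-T[:3,3]);q=q*[1,-1,-1]
    return cv2.projectPoints(q.reshape(1,1,3),np.zeros(3),np.zeros(3),K(d),np.array(d["distortion"],float))[0][0,0]
E
python3 - <<'E'
from h import *
for n,roi in(("top",(205,135,320,225)),("scene",(195,155,315,270))):
    d=pickle.load(open(f"pics/{n}0.pkl","rb"));im=d["img"]
    x0,y0,x1,y1=roi;hsv=cv2.cvtColor(im,cv2.COLOR_RGB2HSV)
    for nm,m,z in(("pale",(hsv[...,2]>150)&(hsv[...,1]>60)&(hsv[...,0]<25),.161),("steel",(hsv[...,1]<75)&(hsv[...,2]<150)&(hsv[...,2]>40),.164)):
        mm=np.zeros(m.shape,np.uint8);mm[y0:y1,x0:x1]=m[y0:y1,x0:x1]
        k,_,st,c=cv2.connectedComponentsWithStats(mm)
        for i in range(1,k):
            if st[i,4]>25:
                pts=np.argwhere(_==i)[:,::-1].astype(np.float32);r=cv2.minAreaRect(pts)
                print(n,nm,st[i],np.round(c[i],1),np.round(onz(d,c[i],z),3),np.round(r[1],1),[np.round(onz(d,q,z)[:2],3).tolist() for q in cv2.boxPoints(r)])
    c=im[y0:y1,x0:x1,::-1];cv2.imwrite(f"pics/{n}c.png",cv2.resize(c,None,fx=6 if n=="top" else 5,fy=6 if n=="top" else 5,interpolation=cv2.INTER_CUBIC))
E
```

```text
top pale [205 135  76   9 355] [234.5 138.2] [0.688 0.027 0.161] [75.  8.] [[0.673, 0.126], [0.7, 0.126], [0.698, -0.127], [0.671, -0.127]]
top pale [296 136  24   9 111] [309.5 140.2] [ 0.68  -0.227  0.161] [ 7.4 23.4] [[0.685, -0.18], [0.695, -0.259], [0.669, -0.262], [0.66, -0.182]]
top pale [205 152  28   8 164] [217.9 154.8] [0.633 0.083 0.161] [ 7. 27.] [[0.643, 0.126], [0.642, 0.035], [0.618, 0.036], [0.619, 0.126]]
top pale [293 174  20   4  29] [302.2 175.1] [ 0.561 -0.2    0.161] [ 2.7 19.1] [[0.562, -0.168], [0.57, -0.232], [0.561, -0.233], [0.553, -0.169]]
top pale [240 185  32  10 109] [255.6 189.5] [ 0.514 -0.043  0.161] [32.   3.2] [[0.523, 0.011], [0.533, 0.008], [0.506, -0.096], [0.496, -0.093]]
top pale [205 197   6  11  30] [207.5 202.8] [0.472 0.119 0.161] [10.  5.] [[0.491, 0.127], [0.491, 0.11], [0.458, 0.111], [0.458, 0.127]]
top pale [258 210  25  15  88] [272.1 217. ] [ 0.422 -0.096  0.161] [27.8  7.2] [[0.441, -0.047], [0.461, -0.06], [0.41, -0.137], [0.39, -0.124]]
top steel [243 141  14   6  26] [249.8 143.6] [ 0.669 -0.025  0.164] [13.8  2.4] [[0.671, -0.
[... 977 characters left out ...]
 188.2] [ 0.514 -0.043  0.161] [ 3.8 36.4] [[0.494, -0.093], [0.521, 0.013], [0.534, 0.008], [0.507, -0.097]]
scene pale [221 193  20  46 264] [231.  215.5] [ 0.563 -0.142  0.161] [46.5  5.7] [[0.484, -0.131], [0.487, -0.114], [0.636, -0.152], [0.633, -0.167]]
scene steel [235 163  35  21 187] [246.3 173.3] [ 0.46  -0.028  0.164] [33.6 20.1] [[0.472, -0.076], [0.407, -0.035], [0.467, 0.05], [0.53, 0.006]]
scene steel [286 182  19  22 239] [297.2 192.7] [0.602 0.06  0.164] [21. 18.] [[0.552, 0.055], [0.581, 0.1], [0.642, 0.056], [0.613, 0.012]]
scene steel [203 205  20  23 302] [212.3 216.3] [ 0.538 -0.188  0.164] [20.3 18.4] [[0.499, -0.201], [0.512, -0.15], [0.576, -0.169], [0.564, -0.218]]
```

View pics/topc.png

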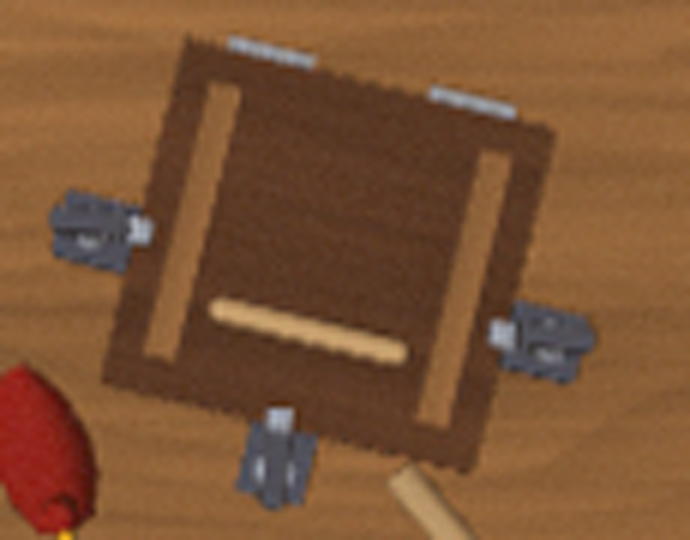

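View pics/scenec.png

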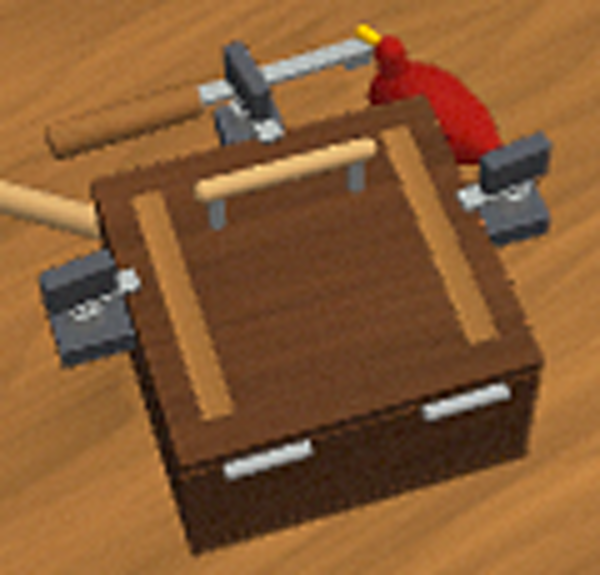

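The crops show the wings clearly, and each has a bright dog pointing over the lid. Both views put the handle centre at (0.514, -0.043) with box yaw about -0.254. I'll measure the wing tops by colour and check them against the box geometry.

Run:
```python
from h import *
yaw=-.254;c,s=np.cos(yaw),np.sin(yaw);R=np.array([[c,-s],[s,c]]);hd=np.array([.514,-.043]);C=hd+R@[.05,0]
print("C",C)
W=lambda x,y,z:np.r_[C+R@[x,y],z]
kn={"L":(-.025,.135,"y"),"R":(-.025,-.135,"y"),"F":(-.13,0,"x")}
out=[]
for n,(x0,y0,x1,y1),f in(("top",(205,135,320,225),6),("scene",(195,155,315,270),5)):
    d=pickle.load(open(f"pics/{n}0.pkl","rb"))
    im=cv2.resize(d["img"][y0:y1,x0:x1,::-1],None,fx=f,fy=f,interpolation=cv2.INTER_CUBIC)
    def poly(P,col):
        q=np.array([(px(d,p)-[x0,y0]+.5)*f for p in P]);cv2.polylines(im,[q.astype(int)],True,col,1)
    for k,(x,y,a) in kn.items():
        a,b=(.022,.007) if a=="x" else (.007,.022)
        poly([W(x+i*a,y+j*b,.164) for i,j in((1,1),(1,-1),(-1,-1),(-1,1))],(0,255,0))
        print(k,W(x,y,.154))
    poly([W(x,y,.125) for x,y in((.1,.11),(.1,-.11),(-.105,-.11),(-.105,.11))],(0,255,255))
    poly([W(-.05,.057,.161),W(-.05,-.057,.161)],(255,0,0))
    out.append(cv2.resize(im,(690,540)) if n=="top" else im)
im=np.zeros((600,1400,3),np.uint8)
cv2.imwrite("pics/o1.png",out[0]);cv2.imwrite("pics/o2.png",out[1])
```

```text
C [ 0.56239575 -0.05556388]
L [0.57212036 0.08138659 0.154     ]
R [ 0.5042754  -0.17995047  0.154     ]
F [ 0.4365668  -0.02289779  0.154     ]
L [0.57212036 0.08138659 0.154     ]
R [ 0.5042754  -0.17995047  0.154     ]
F [ 0.4365668  -0.02289779  0.154     ]
```

View pics/o1.png

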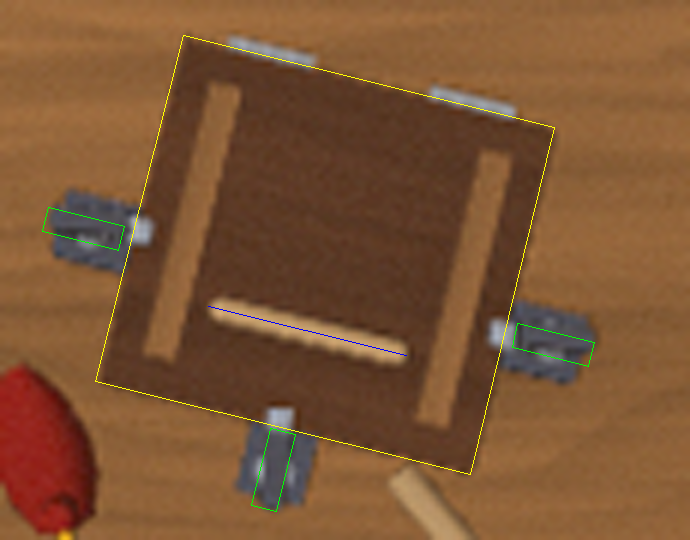

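View pics/o2.png

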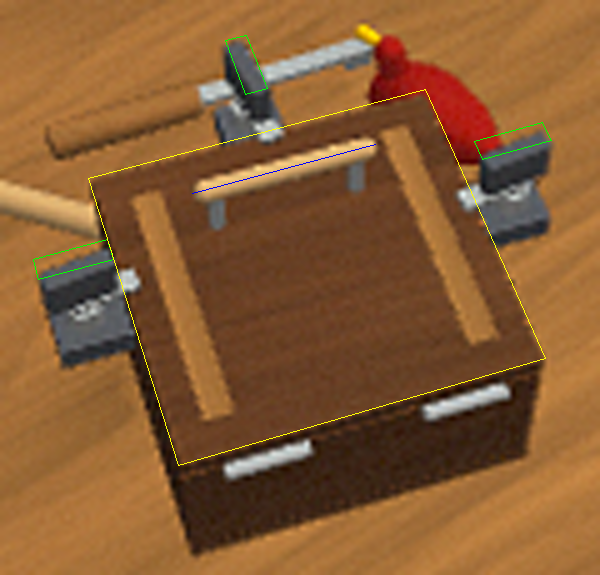

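Lid and handle fit within 1 to 2 mm. The wing tops sit about 5 mm further back than assumed, so I take box coordinates of x = -0.02 for the sides and -0.127 for the front. I'll start with the right bolt.

```bash
cat > go.py <<'E'
import sys,numpy as np
from scipy.spatial.transform import Rotation as Ro
from station import sensors
s=sensors.get_state();M=Ro.from_rotvec(s["tcp_rot"]).as_matrix();p=np.array(s["ee_pos"])
if len(sys.argv)>4:
    x,y,z,yaw=map(float,sys.argv[1:5])
    G=np.array([[np.sin(yaw),np.cos(yaw),0],[-np.cos(yaw),np.sin(yaw),0],[0,0,-1]]) # cols x,y,z
    G=np.c_[np.array([-np.cos(yaw+np.pi/2),-np.sin(yaw+np.pi/2),0]),np.array([np.cos(yaw),np.sin(yaw),0]),[0,0,-1]]
    assert np.linalg.det(G)>0
    d=np.array([x,y,z])-p
    print("norm shift now-frame",np.round(M.T@d/.5,4)," after-turn frame",np.round(G.T@d/.5,4)," turn",np.round(Ro.from_matrix(M.T@G).as_rotvec()/np.pi,4))
print("t",s["time"],"p",np.round(p,4),"yawy",round(np.arctan2(M[1,1],M[0,1]),4),"F",np.round(s["ft_force"],1),"T",np.round(s["torque"],2),"w",round(s["width"],3),"ff",round(s["finger_force"],1),"q",np.round(s["joints"],2))
E
python3 go.py .5094 -.1803 .404 -.254
```

```text
Traceback (most recent call last):
  File "go.py", line 9, in <module>
    assert np.linalg.det(G)>0
           ^^^^^^^^^^^^^^^^^^
AssertionError
```

```bash
sed -i '/np.sin(yaw),np.cos(yaw),0\],\[/d; s/^    G=np.c_.*/    G=np.c_[[-np.sin(yaw),np.cos(yaw),0],[np.cos(yaw),np.sin(yaw),0],[0,0,-1]]/; /assert/d' go.py
python3 go.py .5094 -.1803 .404 -.254
```

```text
norm shift now-frame [ 8.376e-01 -5.666e-01  8.000e-04]  after-turn frame [ 0.9397  0.3734 -0.    ]  turn [-4.000e-04 -2.000e-04 -3.097e-01]
t 0.1 p [ 0.2106 -0.5882  0.404 ] yawy -1.227 F [-0.5 -0.1  0.2] T [ 0.01  0.05 -0.02] w 1.001 ff 0.0 q [-1.25  0.42  1.63 -0.    1.09 -0.02]
```

Call:
drive_tool:
  steps:
    - {"tx": 0.084,"ty": -0.0567,"hand": 0}
    - {"tx": 0.084,"ty": -0.0567,"hand": 0}
    - {"tx": 0.084,"ty": -0.0567,"hand": 0}
    - {"tx": 0.084,"ty": -0.0567,"hand": 0}
    - {"tx": 0.084,"ty": -0.0567,"hand": 0}
    - {"tx": 0.084,"ty": -0.0567,"hand": 0}
    - {"tx": 0.084,"ty": -0.0567,"hand": 0}
    - {"tx": 0.084,"ty": -0.0567,"hand": 0}
    - {"tx": 0.084,"ty": -0.0567,"hand": 0}
    - {"tx": 0.084,"ty": -0.0567,"hand": 0}
    - {"az": -0.0516,"hand": 0}
    - {"az": -0.0516,"hand": 0}
    - {"az": -0.0516,"hand": 0}
    - {"az": -0.0516,"hand": 0}
    - {"az": -0.0516,"hand": 0}
    - {"az": -0.0516,"hand": 0}
    - {"hand": 0}
    - {"hand": 0}

```text
invalid input
```

```bash
python3 go.py .5094 -.1803 .319 -.254
```

```text
norm shift now-frame [ 0.8376 -0.5664  0.1708]  after-turn frame [0.9397 0.3734 0.17  ]  turn [-4.000e-04 -2.000e-04 -3.097e-01]
t 0.1 p [ 0.2106 -0.5882  0.404 ] yawy -1.227 F [-0.5 -0.1  0.2] T [ 0.01  0.05 -0.02] w 1.001 ff 0.0 q [-1.25  0.42  1.63 -0.    1.09 -0.02]
```

Call:
drive_tool:
  steps:
    - {"tx": 0.084,"ty": -0.0567,"tz": 0,"ax": 0,"ay": 0,"az": 0,"hand": 0}
    - {"tx": 0.084,"ty": -0.0567,"tz": 0,"ax": 0,"ay": 0,"az": 0,"hand": 0}
    - {"tx": 0.084,"ty": -0.0567,"tz": 0,"ax": 0,"ay": 0,"az": 0,"hand": 0}
    - {"tx": 0.084,"ty": -0.0567,"tz": 0,"ax": 0,"ay": 0,"az": 0,"hand": 0}
    - {"tx": 0.084,"ty": -0.0567,"tz": 0,"ax": 0,"ay": 0,"az": 0,"hand": 0}
    - {"tx": 0.084,"ty": -0.0567,"tz": 0,"ax": 0,"ay": 0,"az": 0,"hand": 0}
    - {"tx": 0.084,"ty": -0.0567,"tz": 0,"ax": 0,"ay": 0,"az": 0,"hand": 0}
    - {"tx": 0.084,"ty": -0.0567,"tz": 0,"ax": 0,"ay": 0,"az": 0,"hand": 0}
    - {"tx": 0.084,"ty": -0.0567,"tz": 0,"ax": 0,"ay": 0,"az": 0,"hand": 0}
    - {"tx": 0.084,"ty": -0.0567,"tz": 0,"ax": 0,"ay": 0,"az": 0,"hand": 0}
    - {"tx": 0,"ty": 0,"tz": 0,"ax": 0,"ay": 0,"az": -0.0516,"hand": 0}
    - {"tx": 0,"ty": 0,"tz": 0,"ax": 0,"ay": 0,"az": -0.0516,"hand": 0}
    - {"tx": 0,"ty": 0,"tz": 0,"ax": 0,"ay": 0,"az": -0.0516,"hand": 0}
    - {"tx": 0,"ty": 0,"tz": 0,"ax": 0,"ay": 0,"az": -0.0516,"hand": 0}
    - {"tx": 0,"ty": 0,"tz": 0,"ax": 0,"ay": 0,"az": -0.0516,"hand": 0}
    - {"tx": 0,"ty": 0,"tz": 0,"ax": 0,"ay": 0,"az": -0.0516,"hand": 0}
    - {"tx": 0,"ty": 0,"tz": 0,"ax": 0,"ay": 0,"az": 0,"hand": 0}
    - {"tx": 0,"ty": 0,"tz": 0,"ax": 0,"ay": 0,"az": 0,"hand": 0}
  newtons: 30

```text
time: 2.35
ee_pos: [0.5105, -0.1799, 0.4045]
tcp_rot: [-2.488, -1.918, 0.0]
ft_force: [-0.3, 0.4, 0.0]
width: 1.002
finger_force: 0.0
```

```bash
python3 go.py .5094 -.1803 .319 -.254
```

```text
norm shift now-frame [-0.0013 -0.0019  0.1711]  after-turn frame [-0.0013 -0.0019  0.1711]  turn [-0.0001 -0.     -0.0011]
t 2.35 p [ 0.5105 -0.1799  0.4045] yawy -0.2574 F [-0.3  0.4  0. ] T [-0.   -0.05 -0.03] w 1.002 ff 0.0 q [-0.36  0.3   1.82 -0.    1.03 -0.1 ]
```

Call:
drive_tool:
  steps:
    - {"tx": -0.0013,"ty": -0.0019,"tz": 0.043,"ax": 0,"ay": 0,"az": 0,"hand": 0.3}
    - {"tx": 0,"ty": 0,"tz": 0.043,"ax": 0,"ay": 0,"az": 0,"hand": 0.3}
    - {"tx": 0,"ty": 0,"tz": 0.043,"ax": 0,"ay": 0,"az": 0,"hand": 0.3}
    - {"tx": 0,"ty": 0,"tz": 0.042,"ax": 0,"ay": 0,"az": 0,"hand": 0.3}
    - {"tx": 0,"ty": 0,"tz": 0,"ax": 0,"ay": 0,"az": 0,"hand": 0.3}
    - {"tx": 0,"ty": 0,"tz": 0,"ax": 0,"ay": 0,"az": 0,"hand": 1}
    - {"tx": 0,"ty": 0,"tz": 0,"ax": 0,"ay": 0,"az": 0,"hand": 1}
    - {"tx": 0,"ty": 0,"tz": 0,"ax": 0,"ay": 0,"az": 0,"hand": 1}
    - {"tx": 0,"ty": 0,"tz": 0,"ax": 0,"ay": 0,"az": 0,"hand": 1}
    - {"tx": 0,"ty": 0,"tz": 0,"ax": 0,"ay": 0,"az": 0,"hand": 1}
  newtons: 20

```text
time: 3.6
ee_pos: [0.5094, -0.1803, 0.3193]
tcp_rot: [2.485, 1.922, 0.0]
ft_force: [0.5, -0.9, 1.9]
width: 0.17
finger_force: 17.2
```

```bash
python3 go.py .5094 -.1803 .319 -.254
```

```text
norm shift now-frame [ 0.     -0.0001  0.0007]  after-turn frame [ 0.     -0.0001  0.0007]  turn [ 0.      0.     -0.0001]
t 3.6 p [ 0.5094 -0.1803  0.3193] yawy -0.2544 F [ 0.5 -0.9  1.9] T [-0.24 -0.23  0.12] w 0.17 ff 17.2 q [-0.36  0.42  1.88 -0.    0.84 -0.11]
```

Call:
drive_tool:
  steps:
    - {"tx": 0,"ty": 0,"tz": 0,"ax": 0,"ay": 0,"az": -0.035,"hand": 1}
    - {"tx": 0,"ty": 0,"tz": 0,"ax": 0,"ay": 0,"az": -0.035,"hand": 1}
    - {"tx": 0,"ty": 0,"tz": 0,"ax": 0,"ay": 0,"az": -0.035,"hand": 1}
    - {"tx": 0,"ty": 0,"tz": 0,"ax": 0,"ay": 0,"az": -0.035,"hand": 1}

```text
time: 4.1
ee_pos: [0.5092, -0.1803, 0.3193]
tcp_rot: [-2.002, -2.42, 0.001]
ft_force: [-1.4, -0.0, 3.7]
width: 0.157
finger_force: 20.0
```

```bash
python3 go.py
```

```text
t 4.1 p [ 0.5092 -0.1803  0.3193] yawy 0.1889 F [-1.4 -0.   3.7] T [-0.07  0.27 -0.03] w 0.157 ff 20.0 q [-0.36  0.42  1.88 -0.    0.85 -0.55]
```

Call:
drive_tool:
  steps:
    - {"tx": 0,"ty": 0,"tz": 0,"ax": 0,"ay": 0,"az": -0.035,"hand": 1}
    - {"tx": 0,"ty": 0,"tz": 0,"ax": 0,"ay": 0,"az": -0.035,"hand": 1}
    - {"tx": 0,"ty": 0,"tz": 0,"ax": 0,"ay": 0,"az": -0.035,"hand": 1}
    - {"tx": 0,"ty": 0,"tz": 0,"ax": 0,"ay": 0,"az": -0.035,"hand": 1}
    - {"tx": 0,"ty": 0,"tz": 0,"ax": 0,"ay": 0,"az": -0.035,"hand": 1}
    - {"tx": 0,"ty": 0,"tz": 0,"ax": 0,"ay": 0,"az": -0.035,"hand": 1}
    - {"tx": 0,"ty": 0,"tz": 0,"ax": 0,"ay": 0,"az": -0.035,"hand": 1}
    - {"tx": 0,"ty": 0,"tz": 0,"ax": 0,"ay": 0,"az": -0.035,"hand": 1}
    - {"tx": 0,"ty": 0,"tz": 0,"ax": 0,"ay": 0,"az": -0.015,"hand": 1}
    - {"tx": 0,"ty": 0,"tz": 0,"ax": 0,"ay": 0,"az": 0,"hand": 1}
    - {"tx": 0,"ty": 0,"tz": 0,"ax": 0,"ay": 0,"az": 0,"hand": 1}

```text
time: 5.48
ee_pos: [0.5087, -0.1807, 0.3193]
tcp_rot: [-0.715, -3.057, 0.001]
ft_force: [-5.3, -4.3, 4.2]
width: 0.157
finger_force: 20.1
```

```bash
python3 go.py
```

```text
t 5.475 p [ 0.5087 -0.1807  0.3193] yawy 1.1115 F [-5.3 -4.3  4.2] T [-0.62  0.83 -0.41] w 0.157 ff 20.1 q [-0.36  0.42  1.88 -0.    0.85 -1.47]
```

Call:
drive_tool:
  steps:
    - {"tx": 0,"ty": 0,"tz": 0,"ax": 0,"ay": 0,"az": 0,"hand": 0.4}
    - {"tx": 0,"ty": 0,"tz": 0,"ax": 0,"ay": 0,"az": 0,"hand": 0.4}
    - {"tx": 0,"ty": 0,"tz": 0,"ax": 0,"ay": 0,"az": 0,"hand": 0.4}
    - {"tx": 0,"ty": 0,"tz": -0.06,"ax": 0,"ay": 0,"az": 0,"hand": 0.4}
    - {"tx": 0,"ty": 0,"tz": -0.11,"ax": 0,"ay": 0,"az": 0,"hand": 0.4}
    - {"tx": 0,"ty": 0,"tz": 0,"ax": 0,"ay": 0,"az": 0.05,"hand": 0.3}
    - {"tx": 0,"ty": 0,"tz": 0,"ax": 0,"ay": 0,"az": 0.05,"hand": 0.3}
    - {"tx": 0,"ty": 0,"tz": 0,"ax": 0,"ay": 0,"az": 0.05,"hand": 0.3}
    - {"tx": 0,"ty": 0,"tz": 0,"ax": 0,"ay": 0,"az": 0.05,"hand": 0.3}
    - {"tx": 0,"ty": 0,"tz": 0,"ax": 0,"ay": 0,"az": 0.05,"hand": 0.3}
    - {"tx": 0,"ty": 0,"tz": 0,"ax": 0,"ay": 0,"az": 0.05,"hand": 0.3}
    - {"tx": 0,"ty": 0,"tz": 0,"ax": 0,"ay": 0,"az": 0.05,"hand": 0.3}
    - {"tx": 0,"ty": 0,"tz": 0,"ax": 0,"ay": 0,"az": 0.05,"hand": 0.3}
    - {"tx": 0,"ty": 0,"tz": 0,"ax": 0,"ay": 0,"az": 0.05,"hand": 0.3}
    - {"tx": 0,"ty": 0,"tz": 0,"ax": 0,"ay": 0,"az": 0.05,"hand": 0.3}
    - {"tx": 0,"ty": 0,"tz": 0,"ax": 0,"ay": 0,"az": 0.05,"hand": 0.3}
    - {"tx": 0,"ty": 0,"tz": 0,"ax": 0,"ay": 0,"az": 0.05,"hand": 0.3}

```text
time: 7.6
ee_pos: [0.5095, -0.1802, 0.4041]
tcp_rot: [-2.898, -1.213, -0.0]
ft_force: [-0.0, 0.5, -0.6]
width: 0.704
finger_force: 0.0
```

```bash
python3 go.py .4392 -.0247 .404 -1.825
```

```text
norm shift now-frame [ 1.229e-01 -3.184e-01  3.000e-04]  after-turn frame [-0.2143 -0.2656  0.0003]  turn [-0.     -0.      0.3334]
t 7.6 p [ 0.5095 -0.1802  0.4041] yawy -0.7777 F [-0.   0.5 -0.6] T [-0.06 -0.04 -0.01] w 0.704 ff 0.0 q [-0.36  0.3   1.82  0.    1.02  0.42]
```

Call:
drive_tool:
  steps:
    - {"tx": 0.0307,"ty": -0.0796,"tz": 0,"ax": 0,"ay": 0,"az": 0,"hand": 0.3}
    - {"tx": 0.0307,"ty": -0.0796,"tz": 0,"ax": 0,"ay": 0,"az": 0,"hand": 0.3}
    - {"tx": 0.0307,"ty": -0.0796,"tz": 0,"ax": 0,"ay": 0,"az": 0,"hand": 0.3}
    - {"tx": 0.0307,"ty": -0.0796,"tz": 0,"ax": 0,"ay": 0,"az": 0,"hand": 0.3}
    - {"tx": 0,"ty": 0,"tz": 0,"ax": 0,"ay": 0,"az": 0.0476,"hand": 0.3}
    - {"tx": 0,"ty": 0,"tz": 0,"ax": 0,"ay": 0,"az": 0.0476,"hand": 0.3}
    - {"tx": 0,"ty": 0,"tz": 0,"ax": 0,"ay": 0,"az": 0.0476,"hand": 0.3}
    - {"tx": 0,"ty": 0,"tz": 0,"ax": 0,"ay": 0,"az": 0.0476,"hand": 0.3}
    - {"tx": 0,"ty": 0,"tz": 0,"ax": 0,"ay": 0,"az": 0.0476,"hand": 0.3}
    - {"tx": 0,"ty": 0,"tz": 0,"ax": 0,"ay": 0,"az": 0.0476,"hand": 0.3}
    - {"tx": 0,"ty": 0,"tz": 0,"ax": 0,"ay": 0,"az": 0.0476,"hand": 0.3}
    - {"tx": 0,"ty": 0,"tz": 0,"ax": 0,"ay": 0,"az": 0,"hand": 0.3}

```text
time: 9.1
ee_pos: [0.4384, -0.0251, 0.4042]
tcp_rot: [-3.118, 0.387, -0.0]
ft_force: [-0.5, 0.5, -0.8]
width: 0.699
finger_force: 0.0
```

```bash
python3 go.py .4392 -.0247 .319 -1.825
```

```text
norm shift now-frame [ 0.0014 -0.0012  0.1704]  after-turn frame [ 0.0014 -0.0012  0.1704]  turn [-0.     -0.      0.0022]
t 9.1 p [ 0.4384 -0.0251  0.4042] yawy -1.818 F [-0.5  0.5 -0.8] T [0.02 0.02 0.02] w 0.699 ff 0.0 q [-0.08  0.15  2.02  0.    0.97  1.73]
```

Call:
drive_tool:
  steps:
    - {"tx": 0.001,"ty": -0.001,"tz": 0.043,"ax": 0,"ay": 0,"az": 0.001,"hand": 0.3}
    - {"tx": 0,"ty": 0,"tz": 0.043,"ax": 0,"ay": 0,"az": 0,"hand": 0.3}
    - {"tx": 0,"ty": 0,"tz": 0.043,"ax": 0,"ay": 0,"az": 0,"hand": 0.3}
    - {"tx": 0,"ty": 0,"tz": 0.041,"ax": 0,"ay": 0,"az": 0,"hand": 0.3}
    - {"tx": 0,"ty": 0,"tz": 0,"ax": 0,"ay": 0,"az": 0,"hand": 0.3}
    - {"tx": 0,"ty": 0,"tz": 0,"ax": 0,"ay": 0,"az": 0,"hand": 1}
    - {"tx": 0,"ty": 0,"tz": 0,"ax": 0,"ay": 0,"az": 0,"hand": 1}
    - {"tx": 0,"ty": 0,"tz": 0,"ax": 0,"ay": 0,"az": 0,"hand": 1}
    - {"tx": 0,"ty": 0,"tz": 0,"ax": 0,"ay": 0,"az": 0,"hand": 1}
    - {"tx": 0,"ty": 0,"tz": 0,"ax": 0,"ay": 0,"az": 0,"hand": 1}

```text
time: 10.35
ee_pos: [0.4395, -0.0245, 0.3196]
tcp_rot: [-3.115, 0.396, -0.004]
ft_force: [6.6, 9.2, -4.3]
width: 0.17
finger_force: 5.2
```

```bash
python3 go.py .4392 -.0247 .319 -1.825
```

```text
norm shift now-frame [-0.0006  0.0005  0.0011]  after-turn frame [-0.0006  0.0005  0.0011]  turn [-0.0006 -0.0007  0.0005]
t 10.35 p [ 0.4395 -0.0245  0.3196] yawy -1.8235 F [ 6.6  9.2 -4.3] T [ 1.64 -0.99  0.07] w 0.17 ff 5.2 q [-0.08  0.29  2.09  0.    0.76  1.74]
```

Call:
drive_tool:
  steps:
    - {"tx": 0,"ty": -0.003,"tz": 0,"ax": 0,"ay": 0,"az": 0,"hand": 1}
    - {"tx": 0,"ty": 0,"tz": 0,"ax": 0,"ay": 0,"az": 0,"hand": 1}
    - {"tx": 0,"ty": 0,"tz": 0,"ax": 0,"ay": 0,"az": -0.03,"hand": 1}
    - {"tx": 0,"ty": 0,"tz": 0,"ax": 0,"ay": 0,"az": -0.035,"hand": 1}
    - {"tx": 0,"ty": 0,"tz": 0,"ax": 0,"ay": 0,"az": -0.035,"hand": 1}

```text
time: 10.98
ee_pos: [0.4399, -0.0232, 0.3195]
tcp_rot: [-3.139, -0.102, -0.003]
ft_force: [2.5, 4.5, 2.2]
width: 0.156
finger_force: 20.0
```

```bash
python3 go.py
```

```text
t 10.975 p [ 0.4399 -0.0232  0.3195] yawy -1.5059 F [2.5 4.5 2.2] T [ 0.71 -0.43 -0.1 ] w 0.156 ff 20.0 q [-0.08  0.29  2.09  0.    0.76  1.42]
```

Call:
drive_tool:
  steps:
    - {"tx": 0,"ty": 0,"tz": 0,"ax": 0,"ay": 0,"az": -0.035,"hand": 1}
    - {"tx": 0,"ty": 0,"tz": 0,"ax": 0,"ay": 0,"az": -0.035,"hand": 1}
    - {"tx": 0,"ty": 0,"tz": 0,"ax": 0,"ay": 0,"az": -0.035,"hand": 1}
    - {"tx": 0,"ty": 0,"tz": 0,"ax": 0,"ay": 0,"az": -0.035,"hand": 1}
    - {"tx": 0,"ty": 0,"tz": 0,"ax": 0,"ay": 0,"az": -0.035,"hand": 1}
    - {"tx": 0,"ty": 0,"tz": 0,"ax": 0,"ay": 0,"az": -0.035,"hand": 1}
    - {"tx": 0,"ty": 0,"tz": 0,"ax": 0,"ay": 0,"az": -0.035,"hand": 1}
    - {"tx": 0,"ty": 0,"tz": 0,"ax": 0,"ay": 0,"az": -0.035,"hand": 1}
    - {"tx": 0,"ty": 0,"tz": 0,"ax": 0,"ay": 0,"az": -0.035,"hand": 1}
    - {"tx": 0,"ty": 0,"tz": 0,"ax": 0,"ay": 0,"az": -0.02,"hand": 1}
    - {"tx": 0,"ty": 0,"tz": 0,"ax": 0,"ay": 0,"az": 0,"hand": 1}
    - {"tx": 0,"ty": 0,"tz": 0,"ax": 0,"ay": 0,"az": 0,"hand": 1}

```text
time: 12.48
ee_pos: [0.4387, -0.0215, 0.3195]
tcp_rot: [-2.664, -1.654, -0.002]
ft_force: [-2.3, 18.7, 10.6]
width: 0.16
finger_force: 20.1
```

```bash
python3 go.py
```

```text
t 12.475 p [ 0.4387 -0.0215  0.3195] yawy -0.4593 F [-2.3 18.7 10.6] T [ 3.37  0.47 -0.39] w 0.16 ff 20.1 q [-0.08  0.29  2.09  0.01  0.76  0.38]
```

Call:
drive_tool:
  steps:
    - {"tx": 0,"ty": 0,"tz": 0,"ax": 0,"ay": 0,"az": 0,"hand": 0.4}
    - {"tx": 0,"ty": 0,"tz": 0,"ax": 0,"ay": 0,"az": 0,"hand": 0.4}
    - {"tx": 0,"ty": 0,"tz": 0,"ax": 0,"ay": 0,"az": 0,"hand": 0.4}
    - {"tx": 0,"ty": 0,"tz": -0.06,"ax": 0,"ay": 0,"az": 0,"hand": 0.4}
    - {"tx": 0,"ty": 0,"tz": -0.11,"ax": 0,"ay": 0,"az": 0,"hand": 0.4}
    - {"tx": 0,"ty": 0,"tz": 0,"ax": 0,"ay": 0,"az": -0.03,"hand": 0.3}
    - {"tx": 0,"ty": 0,"tz": 0,"ax": 0,"ay": 0,"az": -0.035,"hand": 0.3}
    - {"tx": 0,"ty": 0,"tz": 0,"ax": 0,"ay": 0,"az": 0,"hand": 0.3}

```text
time: 13.48
ee_pos: [0.4392, -0.0236, 0.4042]
tcp_rot: [2.484, 1.923, -0.0]
ft_force: [-0.7, -0.5, 0.1]
width: 0.698
finger_force: 0.0
```

```bash
python3 go.py .5766 .0791 .404 -.254
```

```text
norm shift now-frame [0.2676 0.2146 0.0004]  after-turn frame [0.2678 0.2144 0.0004]  turn [-0.      0.      0.0003]
t 13.475 p [ 0.4392 -0.0236  0.4042] yawy -0.2531 F [-0.7 -0.5  0.1] T [-0.03 -0.08 -0.  ] w 0.698 ff 0.0 q [-0.08  0.15  2.02 -0.    0.97  0.17]
```

Call:
drive_tool:
  steps:
    - {"tx": 0.067,"ty": 0.0536,"tz": 0,"ax": 0,"ay": 0,"az": 0,"hand": 0.3}
    - {"tx": 0.067,"ty": 0.0536,"tz": 0,"ax": 0,"ay": 0,"az": 0,"hand": 0.3}
    - {"tx": 0.067,"ty": 0.0536,"tz": 0,"ax": 0,"ay": 0,"az": 0,"hand": 0.3}
    - {"tx": 0.067,"ty": 0.0536,"tz": 0,"ax": 0,"ay": 0,"az": 0,"hand": 0.3}
    - {"tx": 0,"ty": 0,"tz": 0,"ax": 0,"ay": 0,"az": 0,"hand": 0.3}
    - {"tx": 0,"ty": 0,"tz": 0.043,"ax": 0,"ay": 0,"az": 0,"hand": 0.3}
    - {"tx": 0,"ty": 0,"tz": 0.043,"ax": 0,"ay": 0,"az": 0,"hand": 0.3}
    - {"tx": 0,"ty": 0,"tz": 0.043,"ax": 0,"ay": 0,"az": 0,"hand": 0.3}
    - {"tx": 0,"ty": 0,"tz": 0.041,"ax": 0,"ay": 0,"az": 0,"hand": 0.3}
    - {"tx": 0,"ty": 0,"tz": 0,"ax": 0,"ay": 0,"az": 0,"hand": 0.3}
    - {"tx": 0,"ty": 0,"tz": 0,"ax": 0,"ay": 0,"az": 0,"hand": 1}
    - {"tx": 0,"ty": 0,"tz": 0,"ax": 0,"ay": 0,"az": 0,"hand": 1}
    - {"tx": 0,"ty": 0,"tz": 0,"ax": 0,"ay": 0,"az": 0,"hand": 1}
    - {"tx": 0,"ty": 0,"tz": 0,"ax": 0,"ay": 0,"az": 0,"hand": 1}
    - {"tx": 0,"ty": 0,"tz": 0,"ax": 0,"ay": 0,"az": 0,"hand": 1}

```text
time: 15.35
ee_pos: [0.5768, 0.0796, 0.3194]
tcp_rot: [2.482, 1.925, 0.001]
ft_force: [0.7, -0.4, -3.2]
width: 0.172
finger_force: 16.7
```

```bash
python3 go.py .5766 .0791 .319 -.254
```

```text
norm shift now-frame [-0.0011 -0.0001  0.0008]  after-turn frame [-0.0011 -0.0001  0.0008]  turn [ 0.0003 -0.0001  0.0007]
t 15.35 p [0.5768 0.0796 0.3194] yawy -0.2516 F [ 0.7 -0.4 -3.2] T [ 0.04 -0.17  0.1 ] w 0.172 ff 16.7 q [ 0.12  0.47  1.79 -0.    0.88  0.37]
```

Call:
drive_tool:
  steps:
    - {"tx": 0,"ty": 0,"tz": 0,"ax": 0,"ay": 0,"az": -0.03,"hand": 1}
    - {"tx": 0,"ty": 0,"tz": 0,"ax": 0,"ay": 0,"az": -0.035,"hand": 1}
    - {"tx": 0,"ty": 0,"tz": 0,"ax": 0,"ay": 0,"az": -0.035,"hand": 1}
    - {"tx": 0,"ty": 0,"tz": 0,"ax": 0,"ay": 0,"az": -0.035,"hand": 1}
    - {"tx": 0,"ty": 0,"tz": 0,"ax": 0,"ay": 0,"az": -0.035,"hand": 1}
    - {"tx": 0,"ty": 0,"tz": 0,"ax": 0,"ay": 0,"az": -0.035,"hand": 1}

```text
time: 16.1
ee_pos: [0.577, 0.0795, 0.3194]
tcp_rot: [1.741, 2.614, 0.001]
ft_force: [1.4, -1.6, 0.5]
width: 0.156
finger_force: 20.0
```

```bash
python3 go.py
```

```text
t 16.1 p [0.577  0.0795 0.3194] yawy 0.3956 F [ 1.4 -1.6  0.5] T [-0.17 -0.41 -0.  ] w 0.156 ff 20.0 q [ 0.12  0.47  1.78 -0.    0.88 -0.28]
```

Turned 0.205 of the total 0.436, so 0.231 remains.

Call:
drive_tool:
  steps:
    - {"tx": 0,"ty": 0,"tz": 0,"ax": 0,"ay": 0,"az": -0.035,"hand": 1}
    - {"tx": 0,"ty": 0,"tz": 0,"ax": 0,"ay": 0,"az": -0.035,"hand": 1}
    - {"tx": 0,"ty": 0,"tz": 0,"ax": 0,"ay": 0,"az": -0.035,"hand": 1}
    - {"tx": 0,"ty": 0,"tz": 0,"ax": 0,"ay": 0,"az": -0.035,"hand": 1}
    - {"tx": 0,"ty": 0,"tz": 0,"ax": 0,"ay": 0,"az": -0.035,"hand": 1}
    - {"tx": 0,"ty": 0,"tz": 0,"ax": 0,"ay": 0,"az": -0.035,"hand": 1}
    - {"tx": 0,"ty": 0,"tz": 0,"ax": 0,"ay": 0,"az": -0.021,"hand": 1}
    - {"tx": 0,"ty": 0,"tz": 0,"ax": 0,"ay": 0,"az": 0,"hand": 1}
    - {"tx": 0,"ty": 0,"tz": 0,"ax": 0,"ay": 0,"az": 0,"hand": 1}

```text
time: 17.23
ee_pos: [0.577, 0.0797, 0.3194]
tcp_rot: [0.708, 3.059, 0.001]
ft_force: [3.9, 0.4, -1.0]
width: 0.157
finger_force: 20.2
```

```bash
python3 go.py
```

```text
t 17.225 p [0.577  0.0797 0.3194] yawy 1.116 F [ 3.9  0.4 -1. ] T [ 0.1  -0.76 -0.5 ] w 0.157 ff 20.2 q [ 0.12  0.47  1.78  0.    0.88 -1.  ]
```

Call:
drive_tool:
  steps:
    - {"tx": 0,"ty": 0,"tz": 0,"ax": 0,"ay": 0,"az": 0,"hand": 0.4}
    - {"tx": 0,"ty": 0,"tz": 0,"ax": 0,"ay": 0,"az": 0,"hand": 0.4}
    - {"tx": 0,"ty": 0,"tz": 0,"ax": 0,"ay": 0,"az": 0,"hand": 0.4}
    - {"tx": 0,"ty": 0,"tz": -0.06,"ax": 0,"ay": 0,"az": 0,"hand": 0.4}
    - {"tx": 0,"ty": 0,"tz": -0.11,"ax": 0,"ay": 0,"az": 0,"hand": 0.4}
    - {"tx": 0,"ty": 0,"tz": 0,"ax": 0,"ay": 0,"az": 0.055,"hand": 0.4}
    - {"tx": 0,"ty": 0,"tz": 0,"ax": 0,"ay": 0,"az": 0.055,"hand": 0.4}
    - {"tx": 0,"ty": 0,"tz": 0,"ax": 0,"ay": 0,"az": 0.055,"hand": 0.4}
    - {"tx": 0,"ty": 0,"tz": 0,"ax": 0,"ay": 0,"az": 0.055,"hand": 0.4}
    - {"tx": 0,"ty": 0,"tz": 0,"ax": 0,"ay": 0,"az": 0.055,"hand": 0.4}
    - {"tx": 0,"ty": 0,"tz": 0,"ax": 0,"ay": 0,"az": 0.055,"hand": 0.4}
    - {"tx": 0,"ty": 0,"tz": 0,"ax": 0,"ay": 0,"az": 0.055,"hand": 0.4}
    - {"tx": 0,"ty": 0,"tz": 0,"ax": 0,"ay": 0,"az": 0.051,"hand": 0.4}
    - {"tx": 0,"ty": -0.1,"tz": 0,"ax": 0,"ay": 0,"az": 0,"hand": 0.4}
    - {"tx": 0,"ty": -0.1,"tz": 0,"ax": 0,"ay": 0,"az": 0,"hand": 0.4}
    - {"tx": 0,"ty": -0.1,"tz": 0,"ax": 0,"ay": 0,"az": 0,"hand": 0.4}
    - {"tx": 0,"ty": -0.1,"tz": 0,"ax": 0,"ay": 0,"az": 0,"hand": 0.4}
    - {"tx": 0,"ty": 0,"tz": 0,"ax": 0,"ay": 0,"az": 0,"hand": 0.4}

```text
time: 19.48
ee_pos: [0.3798, 0.1297, 0.404]
tcp_rot: [-2.48, -1.927, 0.003]
ft_force: [0.3, 0.3, -0.5]
width: 0.595
finger_force: 0.0
```

```bash
python3 go.py .514 -.043 .404 -.254
python3 - <<'E'
from station import imaging
from h import *
yaw=-.254;c,s=np.cos(yaw),np.sin(yaw);R=np.array([[c,-s],[s,c]]);C=np.array([.5624,-.0556])
W=lambda p,z:np.r_[C+R@p,z]
ims=[]
for n,(x0,y0,x1,y1) in(("top",(205,135,320,225)),("scene",(195,145,310,235))):
    d=imaging.snapshot(n);im=cv2.resize(d["img"][y0:y1,x0:x1,::-1],None,fx=6,fy=6,interpolation=cv2.INTER_CUBIC)
    for k,(x,y,a0) in {"L":(-.02,.134,-np.pi/2),"R":(-.02,-.134,np.pi/2),"F":(-.127,.001,0)}.items():
        a=a0+1.35;u=np.array([np.cos(a),np.sin(a)]);v=np.array([-u[1],u[0]])
        q=np.array([(px(d,W(np.array([x,y])+i*.022*u+j*.007*v,.164))-[x0,y0]+.5)*6 for i,j in((1,1),(1,-1),(-1,-1),(-1,1))])
        cv2.polylines(im,[q.astype(int)],True,(0,255,0),1)
    ims.append(im[:,:,:])
cv2.imwrite("pics/k.png",cv2.resize(np.vstack(ims),(383,600)))
cv2.imwrite("pics/kt.png",cv2.resize(np.hstack(ims),(800,313)))
E
```

```text
norm shift now-frame [-0.2683  0.3454 -0.0004]  after-turn frame [-2.668e-01  3.465e-01 -1.000e-04]  turn [-0.0005  0.0003  0.0013]
t 19.475 p [0.3798 0.1297 0.404 ] yawy -0.2498 F [ 0.3  0.3 -0.5] T [-0.02 -0.09 -0.02] w 0.595 ff 0.0 q [0.3  0.09 2.1  0.   0.96 0.55]
```

View pics/kt.png

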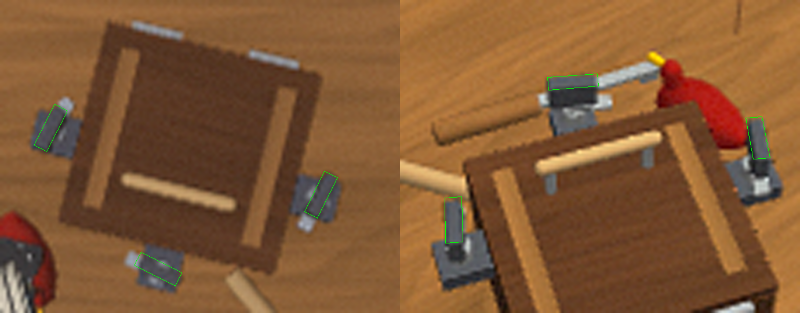

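The overlay shows all three wings on the 1.35 rad outlines with the dogs clear of the lid. Next is the handle.

Call:
drive_tool:
  steps:
    - {"tx": -0.067,"ty": 0.0864,"tz": 0,"ax": 0,"ay": 0,"az": 0.001,"hand": 0.4}
    - {"tx": -0.067,"ty": 0.0864,"tz": 0,"ax": 0,"ay": 0,"az": 0,"hand": 0.4}
    - {"tx": -0.067,"ty": 0.0864,"tz": 0,"ax": 0,"ay": 0,"az": 0,"hand": 0.4}
    - {"tx": -0.067,"ty": 0.0864,"tz": 0,"ax": 0,"ay": 0,"az": 0,"hand": 0.4}
    - {"tx": 0,"ty": 0,"tz": 0,"ax": 0,"ay": 0,"az": 0,"hand": 0.4}
    - {"tx": 0,"ty": 0,"tz": 0.04,"ax": 0,"ay": 0,"az": 0,"hand": 0.4}
    - {"tx": 0,"ty": 0,"tz": 0.04,"ax": 0,"ay": 0,"az": 0,"hand": 0.4}
    - {"tx": 0,"ty": 0,"tz": 0.04,"ax": 0,"ay": 0,"az": 0,"hand": 0.4}
    - {"tx": 0,"ty": 0,"tz": 0.04,"ax": 0,"ay": 0,"az": 0,"hand": 0.4}
    - {"tx": 0,"ty": 0,"tz": 0,"ax": 0,"ay": 0,"az": 0,"hand": 0.4}
    - {"tx": 0,"ty": 0,"tz": 0,"ax": 0,"ay": 0,"az": 0,"hand": 1}
    - {"tx": 0,"ty": 0,"tz": 0,"ax": 0,"ay": 0,"az": 0,"hand": 1}
    - {"tx": 0,"ty": 0,"tz": 0,"ax": 0,"ay": 0,"az": 0,"hand": 1}
    - {"tx": 0,"ty": 0,"tz": 0,"ax": 0,"ay": 0,"az": 0,"hand": 1}
    - {"tx": 0,"ty": 0,"tz": 0,"ax": 0,"ay": 0,"az": 0,"hand": 1}
  newtons: 45

```text
time: 21.45
ee_pos: [0.515, -0.0433, 0.3239]
tcp_rot: [-2.483, -1.918, 0.005]
ft_force: [-6.2, 3.4, 4.5]
width: 0.143
finger_force: 45.0
```

```bash
python3 go.py .514 -.043 .324 -.254
```

```text
norm shift now-frame [ 0.     -0.002  -0.0003]  after-turn frame [ 0.     -0.002  -0.0003]  turn [-0.0015  0.     -0.0004]
t 21.45 p [ 0.515  -0.0433  0.3239] yawy -0.2553 F [-6.2  3.4  4.5] T [0.41 1.03 0.01] w 0.143 ff 45.0 q [-0.11  0.38  1.93  0.    0.84  0.15]
```

Call:
drive_tool:
  steps:
    - {"tx": 0,"ty": -0.002,"tz": 0,"ax": 0,"ay": 0,"az": 0,"hand": 1}
    - {"tx": 0,"ty": 0.001,"tz": -0.003,"ax": 0,"ay": 0,"az": 0,"hand": 1}
    - {"tx": 0,"ty": 0.001,"tz": -0.003,"ax": 0,"ay": 0,"az": 0,"hand": 1}
    - {"tx": 0,"ty": 0.001,"tz": -0.003,"ax": 0,"ay": 0,"az": 0,"hand": 1}
    - {"tx": 0,"ty": 0,"tz": 0,"ax": 0,"ay": 0,"az": 0,"hand": 1}

```text
time: 22.08
ee_pos: [0.5156, -0.0435, 0.3261]
tcp_rot: [-2.483, -1.918, 0.005]
ft_force: [0.2, 4.0, -25.9]
width: 0.147
finger_force: 45.0
```

```bash
python3 go.py .514 -.043 .324 -.254
```

```text
norm shift now-frame [ 0.0001 -0.0034  0.0042]  after-turn frame [ 0.0001 -0.0034  0.0041]  turn [-0.0017  0.0001 -0.0004]
t 22.075 p [ 0.5156 -0.0435  0.3261] yawy -0.2552 F [  0.2   4.  -25.9] T [ 0.49 -0.11 -0.06] w 0.147 ff 45.0 q [-0.11  0.38  1.92  0.    0.84  0.15]
```

Call:
drive_tool:
  steps:
    - {"tx": 0,"ty": 0,"tz": -0.001,"ax": 0,"ay": 0,"az": 0,"hand": 1}
    - {"tx": 0,"ty": 0,"tz": 0,"ax": 0,"ay": 0,"az": 0,"hand": 1}

```text
time: 22.32
ee_pos: [0.5157, -0.0435, 0.3265]
tcp_rot: [-2.483, -1.918, 0.005]
ft_force: [2.2, 3.3, -27.2]
width: 0.151
finger_force: 45.0
```

```bash
python3 go.py .514 -.043 .324 -.254
```

```text
norm shift now-frame [ 0.0001 -0.0036  0.005 ]  after-turn frame [ 0.0001 -0.0036  0.005 ]  turn [-0.0016  0.0001 -0.0004]
t 22.325 p [ 0.5157 -0.0435  0.3265] yawy -0.2551 F [  2.2   3.3 -27.2] T [ 0.45 -0.18 -0.05] w 0.151 ff 45.0 q [-0.11  0.38  1.92  0.    0.85  0.15]
```

Call:
drive_tool:
  steps:
    - {"tx": 0,"ty": 0,"tz": 0,"ax": 0,"ay": 0,"az": 0,"hand": 1}
    - {"tx": 0,"ty": 0.0005,"tz": -0.002,"ax": 0,"ay": 0,"az": 0,"hand": 1}
    - {"tx": 0,"ty": 0,"tz": 0,"ax": 0,"ay": 0,"az": 0,"hand": 1}
  newtons: 60

```text
time: 22.7
ee_pos: [0.5159, -0.0435, 0.327]
tcp_rot: [-2.483, -1.918, 0.006]
ft_force: [3.1, 2.6, -33.7]
width: 0.14
finger_force: 60.0
```

```bash
python3 go.py .514 -.043 .324 -.254;python3 - <<'E'
from station import imaging
from h import *
d=imaging.snapshot("scene");im=d["img"][140:265,175:325,::-1]
cv2.imwrite("pics/s3.png",cv2.resize(im,(720,600),interpolation=cv2.INTER_CUBIC))
E
```

```text
norm shift now-frame [ 0.0001 -0.004   0.006 ]  after-turn frame [ 0.0001 -0.004   0.006 ]  turn [-0.0017  0.0001 -0.0004]
t 22.7 p [ 0.5159 -0.0435  0.327 ] yawy -0.2551 F [  3.1   2.6 -33.7] T [ 0.42 -0.56 -0.09] w 0.14 ff 60.0 q [-0.11  0.38  1.92  0.    0.85  0.15]
```

View pics/s3.png

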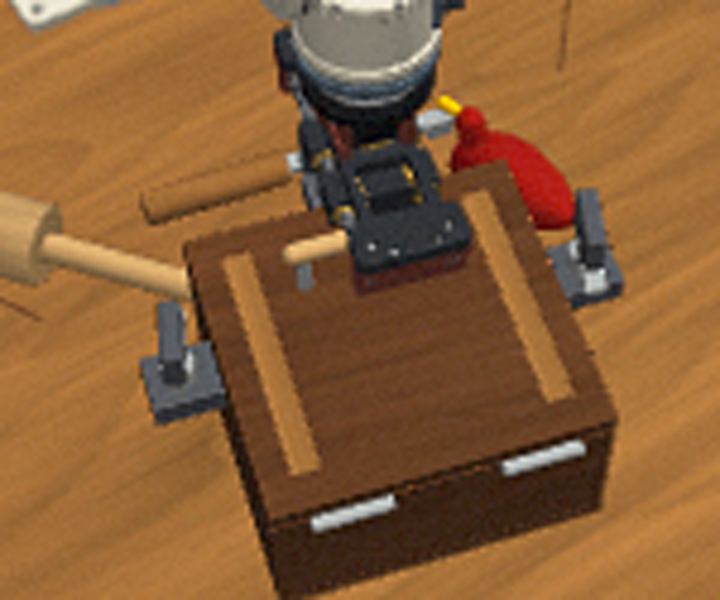

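Pulling meets 34 N and the image shows the lid still looking shut with both side dogs clear. I'll measure the lid's sub-pixel motion in the scene view before pulling harder.

```bash
python3 - <<'E'
from station import imaging
from h import *
a=pickle.load(open("pics/scene0.pkl","rb"));d=imaging.snapshot("scene")
g=lambda x:cv2.cvtColor(x["img"],cv2.COLOR_RGB2GRAY)
A,B=g(a),g(d)
yaw=-.254;c,s=np.cos(yaw),np.sin(yaw);R=np.array([[c,-s],[s,c]]);C=np.array([.5624,-.0556])
W=lambda x,y,z:np.r_[C+R@[x,y],z]
P={"FLcorner":(-.1,.11,.125),"FRcorner":(-.1,-.11,.125),"Lstrip front":(-.085,.085,.127),"Rstrip front":(-.085,-.085,.127),"Rstrip mid":(-.0,-.085,.127),"RLcorner":(.1,.11,.125),"RRcorner":(.1,-.11,.125),"handle R end":(-.05,-.055,.161)}
p0=np.array([px(a,W(*v)) for v in P.values()],np.float32).reshape(-1,1,2)
p1,st,e=cv2.calcOpticalFlowPyrLK(A,B,p0,None,winSize=(11,11),maxLevel=1)
for k,q0,q1,s_,ee in zip(P,p0[:,0],p1[:,0],st[:,0],e[:,0]):
    v=P[k];up=px(a,W(v[0],v[1],v[2]+.005))-px(a,W(*v))
    print(k,np.round(q0,1),"flow",np.round(q1-q0,2),"5mm up would be",np.round(up,2),s_,round(float(ee),1))
E
python3 go.py
```

```text
FLcorner [280.1 173.7] flow [-0.22 -0.14] 5mm up would be [ 0.07 -0.96] 1 3.4
FRcorner [212.6 191.4] flow [-0.1  -0.15] 5mm up would be [-0.17 -0.93] 1 3.1
Lstrip front [274.2 178.9] flow [-0.97 -0.33] 5mm up would be [ 0.05 -0.95] 1 10.6
Rstrip front [221.7 192.8] flow [-0.15 -0.56] 5mm up would be [-0.13 -0.93] 1 2.5
Rstrip mid [229.1 215.5] flow [ 0.02 -0.21] 5mm up would be [-0.11 -0.88] 1 2.2
RLcorner [303.6 226.1] flow [ 0.02 -0.02] 5mm up would be [ 0.17 -0.85] 1 1.8
RRcorner [230.2 247.5] flow [0.   0.04] 5mm up would be [-0.12 -0.8 ] 1 2.0
handle R end [233.7 193. ] flow [ 0.12 -0.26] 5mm up would be [-0.09 -0.96] 1 3.0
t 22.8 p [ 0.516  -0.0435  0.327 ] yawy -0.2552 F [  2.5   3.8 -33.8] T [ 0.45 -0.49 -0.03] w 0.144 ff 60.0 q [-0.11  0.38  1.92  0.    0.85  0.15]
```

Call:
drive_tool:
  steps:
    - {"tx": 0,"ty": 0.0005,"tz": -0.002,"ax": 0,"ay": 0,"az": 0,"hand": 1}
    - {"tx": 0,"ty": 0.0005,"tz": -0.002,"ax": 0,"ay": 0,"az": 0,"hand": 1}
    - {"tx": 0,"ty": 0,"tz": 0,"ax": 0,"ay": 0,"az": 0,"hand": 1}
    - {"tx": 0,"ty": 0,"tz": 0,"ax": 0,"ay": 0,"az": 0,"hand": 1}

```text
time: 23.3
ee_pos: [0.5173, -0.0439, 0.3324]
tcp_rot: [-2.486, -1.921, 0.001]
ft_force: [-5.1, 2.3, -11.1]
width: 0.146
finger_force: 60.0
```

```bash
python3 go.py
```

```text
t 23.3 p [ 0.5173 -0.0439  0.3324] yawy -0.255 F [ -5.1   2.3 -11.1] T [0.44 0.59 0.01] w 0.146 ff 60.0 q [-0.11  0.37  1.92  0.    0.85  0.15]
```

The seal has let go. I'll ease the lid up another 10 mm.

Call:
drive_tool:
  steps:
    - {"tx": 0,"ty": 0.0006,"tz": -0.003,"ax": 0,"ay": 0,"az": 0,"hand": 1}
    - {"tx": 0,"ty": 0.0006,"tz": -0.003,"ax": 0,"ay": 0,"az": 0,"hand": 1}
    - {"tx": 0,"ty": 0.0008,"tz": -0.003,"ax": 0,"ay": 0,"az": 0,"hand": 1}
    - {"tx": 0,"ty": 0.0008,"tz": -0.003,"ax": 0,"ay": 0,"az": 0,"hand": 1}
    - {"tx": 0,"ty": 0.0008,"tz": -0.003,"ax": 0,"ay": 0,"az": 0,"hand": 1}
    - {"tx": 0,"ty": 0.0008,"tz": -0.003,"ax": 0,"ay": 0,"az": 0,"hand": 1}
    - {"tx": 0,"ty": 0.0008,"tz": -0.002,"ax": 0,"ay": 0,"az": 0,"hand": 1}
    - {"tx": 0,"ty": 0,"tz": 0,"ax": 0,"ay": 0,"az": 0,"hand": 1}
    - {"tx": 0,"ty": 0,"tz": 0,"ax": 0,"ay": 0,"az": 0,"hand": 1}
    - {"tx": 0,"ty": 0,"tz": 0,"ax": 0,"ay": 0,"az": 0,"hand": 1}

```text
time: 24.55
ee_pos: [0.5211, -0.0449, 0.3429]
tcp_rot: [2.484, 1.919, 0.004]
ft_force: [5.5, -1.5, -14.0]
width: 0.149
finger_force: 60.0
```

```bash
cat > lid.py <<'E'
from station import imaging
from h import *
a=pickle.load(open("pics/scene0.pkl","rb"));d=imaging.snapshot("scene")
g=lambda x:cv2.cvtColor(x["img"],cv2.COLOR_RGB2GRAY)
yaw=-.254;c,s=np.cos(yaw),np.sin(yaw);R=np.array([[c,-s],[s,c]]);C=np.array([.5624,-.0556])
def W(x,y,z,t=0):
    r,h=x-.1,z-.11;return np.r_[C+R@[.1+r*np.cos(t)+h*np.sin(t),y],.11-r*np.sin(t)+h*np.cos(t)]
P={"FRcorner":(-.1,-.11,.125),"Rstrip front":(-.085,-.085,.127),"Rstrip mid":(-.0,-.085,.127),"handle R end":(-.05,-.055,.161),"RRcorner":(.1,-.11,.125)}
p0=np.array([px(a,W(*v)) for v in P.values()],np.float32).reshape(-1,1,2)
p1,st,e=cv2.calcOpticalFlowPyrLK(g(a),g(d),p0,None,winSize=(13,13),maxLevel=2)
for k,q0,q1,ee in zip(P,p0[:,0],p1[:,0],e[:,0]):
    v=P[k];print(k,"flow",np.round(q1-q0,2),"at 0.12 rad:",np.round(px(a,W(*v,.12))-px(a,W(*v)),2),round(float(ee),1))
cv2.imwrite("pics/s4.png",cv2.resize(d["img"][140:265,175:325,::-1],(720,600),interpolation=cv2.INTER_CUBIC))
E
python3 lid.py; python3 go.py
```

```text
FRcorner flow [-0.11 -0.31] at 0.12 rad: [-0.54 -3.65] 11.2
Rstrip front flow [-0.5  -3.74] at 0.12 rad: [-0.31 -3.27] 5.4
Rstrip mid flow [0.46 0.18] at 0.12 rad: [-0.02 -1.32] 3.2
handle R end flow [ -2.24 -30.31] at 0.12 rad: [ 0.34 -1.48] 41.0
RRcorner flow [0.1  0.35] at 0.12 rad: [0.18 0.57] 3.1
t 24.6 p [ 0.5211 -0.0449  0.3429] yawy -0.2549 F [  5.4  -0.2 -13.8] T [-0.15 -0.95 -0.02] w 0.148 ff 60.0 q [-0.11  0.36  1.9  -0.    0.88  0.15]
```

View pics/s4.png

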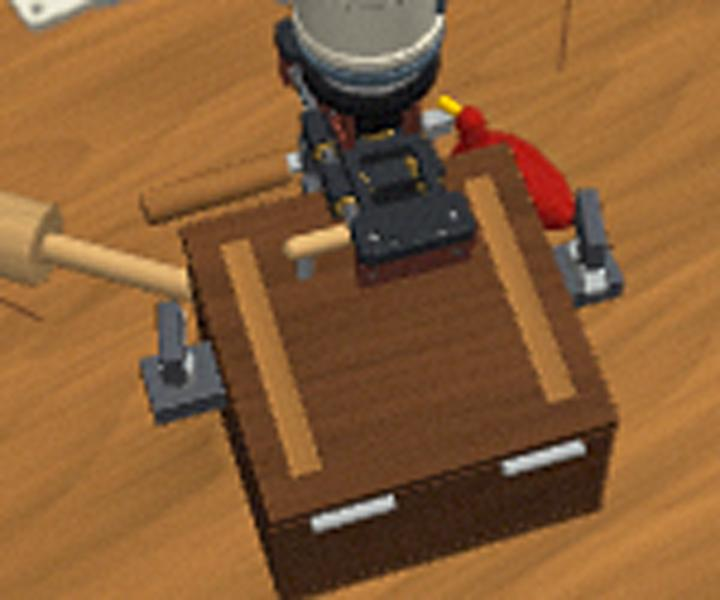

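The lid's front-right corner rose from row 245 to about 228, roughly 3.5 raw px, which is a lid angle of about 0.115 rad. The gripper still holds the bar. The wings haven't moved. I'll let it settle, then hand in.

Call:
drive_tool:
  steps:
    - {"tx": 0,"ty": 0,"tz": 0,"ax": 0,"ay": 0,"az": 0,"hand": 1}
    - {"tx": 0,"ty": 0,"tz": 0,"ax": 0,"ay": 0,"az": 0,"hand": 1}
    - {"tx": 0,"ty": 0,"tz": 0,"ax": 0,"ay": 0,"az": 0,"hand": 1}
    - {"tx": 0,"ty": 0,"tz": 0,"ax": 0,"ay": 0,"az": 0,"hand": 1}
    - {"tx": 0,"ty": 0,"tz": 0,"ax": 0,"ay": 0,"az": 0,"hand": 1}
    - {"tx": 0,"ty": 0,"tz": 0,"ax": 0,"ay": 0,"az": 0,"hand": 1}
    - {"tx": 0,"ty": 0,"tz": 0,"ax": 0,"ay": 0,"az": 0,"hand": 1}
    - {"tx": 0,"ty": 0,"tz": 0,"ax": 0,"ay": 0,"az": 0,"hand": 1}

```text
time: 25.6
ee_pos: [0.5211, -0.0449, 0.3429]
tcp_rot: [2.484, 1.919, 0.004]
ft_force: [5.0, -0.7, -13.5]
width: 0.144
finger_force: 60.0
```

```bash
python3 lid.py | sed -n 2p; python3 go.py; python3 -c "
from station import env
print(env.close_job())"
```

```text
Rstrip front flow [-0.51 -3.7 ] at 0.12 rad: [-0.31 -3.27] 5.3
t 25.65 p [ 0.5211 -0.0449  0.3429] yawy -0.2549 F [  5.7  -1.8 -14.3] T [-0.17 -0.95 -0.  ] w 0.144 ff 60.0 q [-0.11  0.36  1.9  -0.    0.88  0.15]
the job is handed in; nothing more can be done
None
```

I turned all three wing bolts to their end stops, broke the lid's seal at 34 N (above the 15–20 N stated) and handed the job in at about 26 s, still gripping the handle with the lid still at about 0.12 rad (25 mm gap, estimated from the images); no verdict came back.

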